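# Next fork tube onto the straightness gauge

### The job

Clear the checked axle off the V-blocks and lay it down gently in the wide compartment of the wooden tray. Then take the longer of the two tubes out of its spring clips by rolling it sideways past the springy front jaws, without wrenching the clips or letting the tube drop to the bench, and lay it gently in both V-blocks, centred along them, so that its far end is under the gauge stylus. Do not bump the gauge, and leave the shorter tube in its clips and the other things where they are.

Things in the scene. Friction and masses are not known exactly. Their poses are not given: they have to be found in the camera images.
- clip_rack: Spring-clip rack, fixed: plywood board 270 x 190 x 8 mm; origin under its centre at bench level, x along the tubes, y across. Two bays along x, axes at y = +55 and -55 mm, 52 mm above the bench; each has two clips 16 mm wide at x = -65 and +65 mm, free for fingers between them down to the board. Tabs 62 mm tall, inner faces at x = +-124 mm, stop tubes sliding out lengthwise.
- bay_pos (a point): On the axis of the bay at +y of the rack, midway between its clips; axes as the rack's. Its springy jaws are on the +y side, its rigid jaws on the -y side (each bay opens away from the rack's middle). The rigid jaws, 74 mm tall, have a roof 2.5 mm above the tube that reaches 6 mm past its axis: it cannot come straight up.
- bay_neg (a point): The same for the bay at -y, mirrored: springy jaws on its -y side. A tube must move about 24 mm out towards the springy jaws at its own height (10 to 15 N in all) to clear the roof; then it can rise.
- jaw00 (a joint): Opening of one springy jaw of the +y bay (rad, 0 closed, up to 1.1). All four are alike: a blade hinged 16 mm above the bench and 18 mm out from the tube axis, rounded lip 55 mm above the bench; it folds outwards as the tube is rolled against it and springs back.
- long_tube_center (a point): Centre of the long aluminium tube: 28 mm diameter, 240 mm long, 0.15 to 0.3 kg, own x along its length (it may lie rolled about x). Starts in either bay of the rack.
- short_tube_center (a point): Centre of the short aluminium tube: 28 mm diameter, 180 mm long, own x along its length. Starts in the other bay and stays there.
- long_tube: The same long tube; origin at its centre, x along its length.
- vblocks: V-block fixture, fixed: grey plate 300 x 90 x 10 mm from x = -110 to +190 mm; origin at bench level midway between the V-blocks, x along the groove, y across. V-blocks 20 mm thick at x = -65 and +65 mm, 56 mm wide, 90 degree notches open upwards: bottom 32 mm, tops 53 mm above the bench. Nothing above the plate between them.
- v_center (a point): Where the centre of the long tube belongs: midway between the V-blocks, 51.8 mm above the bench; axes as the fixture's (+x towards the gauge).
- gauge: Delicate dial gauge of the fixture, its frame the fixture's. Post 16 mm across (collar 36 mm, to 32 mm up) at x = +170 mm, 180 mm tall; a bar and a dial 44 mm across, 18 mm thick hang over the groove at x = +108 mm, 128 to 172 mm above the bench.
- stylus_tip (a point): Lower end of the gauge's 8 mm stylus, above the groove at x = +108 mm of the fixture, 107 mm above the bench. The long tube's far end goes below it without touching, so the tube must be brought in beneath the dial, not lowered straight down.
- axle_center (a point): Centre of the bare steel axle: 16 mm diameter, 160 mm long, about 0.15 kg, own x along its length. Starts in the V-blocks, axis 43 mm above the bench.
- axle: The same axle; origin at its centre, x along its length.
- tray: Wooden tray, fixed, 250 x 170 mm; origin under its centre at bench level, x along its compartments; the wide compartment is on its +y side.
- tray_place (a point): Centre of the floor of the wide compartment of the wooden tray (fixed), 8 mm above the bench; x along it, y across. Compartment 234 mm along x, 105 mm across y; outer walls 8 mm thick, to 45 mm above the bench, the partition on its -y side to 37 mm. The narrow strip beyond the partition holds fixed hardware.
- screwdriver: Bystander: screwdriver, 170 mm, orange handle, lies flat; origin in the middle of its underside.
- wrench: Bystander: open-ended wrench, 160 mm, lies flat; origin in the middle of its underside.
- grease_jar: Bystander: grease tin, 55 mm across, 30 mm tall; origin in the middle of its underside.
- spacer: Bystander: hub spacer, a 28 mm ring 22 mm tall, standing on the clip rack's board between the bays; origin in the middle of its underside.
- rotor: Bystander: brake rotor, a flat steel ring 140 mm across; origin in the middle of its underside.
- lube: Bystander: white bottle, 48 mm across, 150 mm tall; origin in the middle of its underside.

How it is judged:
By the outcome, as a careful person would: the job done as asked, in the order asked, and still so for the second after the job is handed in, with the robot touching nothing.
It also fails if it takes over 64 s, if anything falls off the work surface, if the arm or the gripper's body presses on something with over 40 N, if the wrist force passes 120 N, or if a joint passes its speed limit or range.

### The arm

A 7-joint arm with a two-finger parallel gripper is mounted at the origin on the work surface. World frame = base frame: x ahead of the robot, y to its left, z up, the work surface at z = 0. Lengths are in mm, angles in rad, forces in N, time in s.
With the tool pointing down it reaches from about 400 to 900 mm from the base axis. Payload 5.5 kg.
Tool frame: the origin (TCP) lies on the centre line of the jaws, within the pads' length; the fingertips stand 22 mm ahead of it and the grasp point (between the pads) lies 3 mm ahead of it (r.tips_ahead is the z of the fingertips in the tool frame, in mm); z points along the fingers, y is the line along which they close (so a half turn about z gives the same grasp; the last joint's range is limited). The gripper opens to 85 mm and grips with 20 to 120 N. Pads are 22 mm wide; open, the fingers measure 114 mm over their backs; the gripper's body (76 mm by 85 mm) begins 54 mm behind the grasp point. The pads swing forward as they close: fully open they stand 13 mm farther back than shut.
Start: joints at [-0.953, 0.501, -0.427, 1.55, 0.221, 1.138, -0.21], TCP at [225.775, 609.528, 253.31] pointing down, gripper open.
Joint ranges: [-2.88, 2.88], [-0.31, 2.03], [-1.54, 1.56], [0.2, 2.42], [-1.41, 4.55], [0.19, 2.02], [-2.57, 2.57]. Speed limits (rad/s): [2.57, 2.57, 3.14, 3.14, 3.14, 3.14, 3.14].

### API

Orientations are given as [roll, pitch, yaw] about the fixed x, y, z axes, in that order (R = Rz(yaw) Ry(pitch) Rx(roll)).
In Python, from station import r, cams gives the robot as it stands. The module is installed in compiled form; this text tells all that it offers.
- The arm moves only by the shell command python3 -m pendant 'ROWS' [FORCE]. ROWS is JSON, a list of rows, each a list of 3 entries, a list of its own where there are three numbers: the closure, from -1 (fully open) to 1 (shut), then the shift along the tool's x, y, z in units of 25 mm (1.0 is 25 mm), then the turn about the tool's z in units of 5 degrees (1.0 is 5 degrees). In form: [[claw, [dx, dy, dz], yaw], ...]. A call has 1 to 10 rows; each row shifts and turns the commanded pose from where the row before left it, along the tool's axes as they then stand; what a row does not reach is not made up. A row lasts 1/12 s, in which the tool goes at most 41.7 mm and 7.16 degrees, less where a joint would pass 70% of its speed; a pose out of reach is approached as far as the arm can. A call is refused whole if a number of a shift passes 1 or a number of a turn 1, either way. A call with a gripper value outside its range is refused whole. The fingers move at their own pace and stop on an object; FORCE is the grip in N (left out, the last holds). Time passes only in rows, so rows that do not move let the fingers close. It gives the time, the measured TCP pose, the force, the opening and the grip force at its end, in the units of the state.
- r.get_state(): the state, without advancing time (a new reading comes with each control period).
- cams.grab_frame(name): name is "scene" or "top" or "wrist"; returns a dict with "img" (384x512x3 uint8, red, green, blue), "range_z" (384x512 float32, mm along the optical axis (not along the pixel's ray), 0 where there is no reading), "K" (3x3 intrinsics, pixels), "T" (4x4, takes a point from camera to world coordinates); the wrist camera has in their place "tool_from_camera" (4x4, takes a point from camera to tool coordinates, whose origin is the TCP and whose axes are the flange's). Camera axes: x right, y down, z forward; pixel columns grow to the right and rows downward; lengths in mm; the calibration is good to about 2 mm. The wrist camera is an equidistant fisheye: a pixel r from the principal point sees the ray r / f radians off the axis. A picture is of the moment at which its call begins: read the wrist's pose just before it.
- r.job_done(): hands the job in; it is judged then, once.
The state is a dict: "time": time; "joints": joint angles; "qvel": joint speeds; "effort": joint torques, N m; "eef_pos": TCP position; "ee_rot": TCP orientation; "force": force on the tool from outside, world axes, zero at the start; "torque": the same for the moment, N m; "finger_gap": finger opening in mm; "gripper_force": force on a finger pad.
Only numpy, scipy, OpenCV 4.12 (cv2) and the standard library are available. Lean on these libraries where they do the work, as an engineer would, in place of code of your own. Each camera call takes 0.05 s, during which the arm holds its last target. There are 200 camera calls.

## Working session

There is one attempt and no reset: what is moved stays moved. The work goes in short steps, Python scripts to look and compute and a shell command to move; the robot and the scene stay as the last step left them, time stands still between calls to the robot, and variables do not carry over. Pictures are saved under pics/ and viewed, at most 10 in all, crops included, and the job is handed in when it is done.

```bash
mkdir -p pics; cat > h.py <<'E'
import numpy as np, cv2
from station import r, cams
def grab(n):
    f=cams.grab_frame(n); np.savez('%s.npz'%n, **{k:np.array(v) for k,v in f.items()}); return f
def load(n): return dict(np.load('%s.npz'%n))
def px(f,u,v,z=None):
    """pixel -> world using depth, or intersect plane z"""
    K=f['K'];T=f['T']
    d=np.array([(u-K[0,2])/K[0,0],(v-K[1,2])/K[1,1],1.])
    if z is None: s=np.median(f['range_z'][int(v)-1:int(v)+2,int(u)-1:int(u)+2])
    else: s=(z-T[2,3])/(T[:3,:3]@d)[2]
    return T[:3,:3]@(d*s)+T[:3,3]
def save(n,img,scale=1): cv2.imwrite('pics/'+n,cv2.resize(img[...,::-1],None,fx=scale,fy=scale,interpolation=cv2.INTER_CUBIC))
E
python3 - <<'E'
from h import *
s=r.get_state(); print(s)
for n in('top','scene'):
    f=grab(n); save(n+'1.png',f['img'],1.5); print(n,f['K'],f['T'])
E
```

```text
{'time': 0.0, 'joints': array([-0.95283074,  0.50182417, -0.42679588,  1.55145916,  0.22080602,
        1.1383123 , -0.21034151]), 'qvel': array([-0.00144951,  0.00080832,  0.00044214, -0.00030465, -0.00095809,
       -0.00180486,  0.00061829]), 'effort': array([ 1.60870836e-04, -5.69499207e+01, -5.81608146e+00, -2.80943531e+01,
        1.05150268e-02,  1.18746405e-02,  2.60714449e-05]), 'eef_pos': array([225.60547155, 608.89048876, 252.2707653 ]), 'ee_rot': array([-3.13964914e+00, -5.30965417e-05,  2.78684882e+00]), 'force': array([-0.39108086, -0.56076202, -0.21624897]), 'torque': array([ 0.05133572,  0.01205155, -0.00241564]), 'gripper_force': 0.0, 'finger_gap': 85.37274506601192}
top [[376.27521614   0.         258.94662551]
 [  0.         376.27521614 189.08220935]
 [  0.           0.           1.        ]] [[-1.01363300e-02 -9.96652689e-01  8.11213449e-02  4.24597753e+02]
 [-9.99760608e-01  1.16741430e-02  1.85051487e-02  7.67765283e+00]
 [-1.93902284e-02 -8.09143509e-02 -9.96532431e-01  1.24751963e+03]
 [ 0.00000000e+00  0.00000000e+00  0.00000000e+00  1.00000000e+00]]
scene [[454.0368297    0.         253.50727598]
 [  0.         454.0368297  192.92015265]
 [  0.           0.           1.        ]] [[-5.90632382e-01  4.99918020e-01 -6.33431419e-01  1.42205614e+03]
 [ 8.06899045e-01  3.73872756e-01 -4.57310718e-01  6.45373169e+02]
 [ 8.20488205e-03 -7.81217726e-01 -6.24204729e-01  9.92335155e+02]
 [ 0.00000000e+00  0.00000000e+00  0.00000000e+00  1.00000000e+00]]
```

View pics/top1.png

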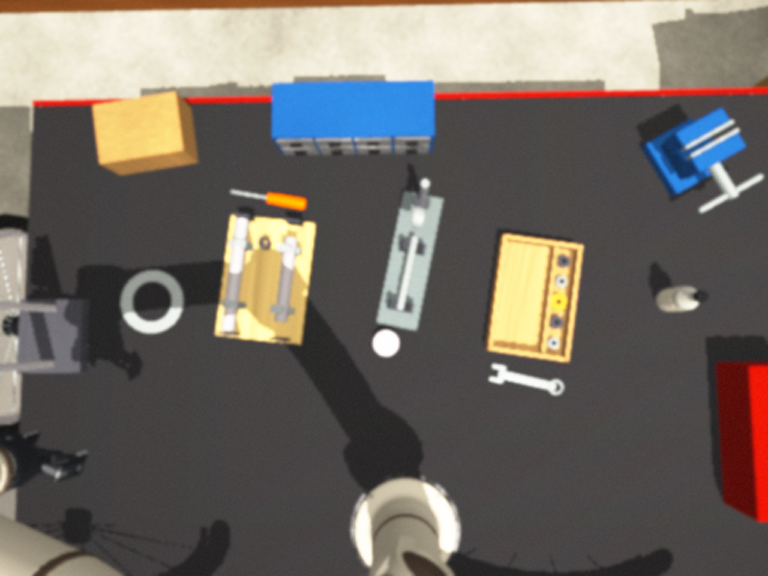

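View pics/scene1.png

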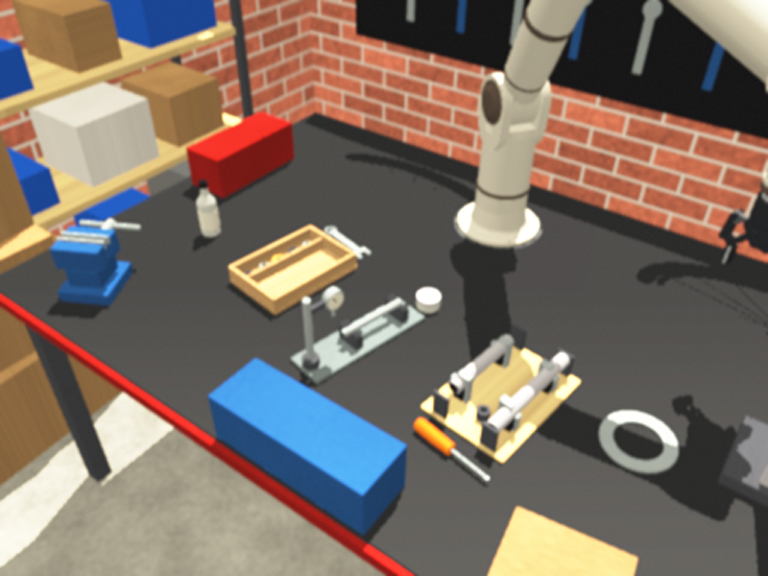

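The top view shows the rack (215-315, 212-343) with the long tube in the left bay at (236, 270). The V-blocks with the axle are at (410, 265), with the gauge at the far end (424, 190). The tray is at (535, 297), with its wide compartment on the left.

```bash
python3 - <<'E'
from h import *
f=load('top'); save('crop1.png',f['img'][112:246,140:400],3)
P=np.zeros((384,512,3))
K,T=f['K'],f['T']
u,v=np.meshgrid(np.arange(512),np.arange(384)); z=f['range_z']
c=np.stack([(u-K[0,2])/K[0,0]*z,(v-K[1,2])/K[1,1]*z,z],-1)
W=c@T[:3,:3].T+T[:3,3]; np.save('W.npy',W)
# bench flatness
print('bench',np.median(W[270:300,200:230,2]),np.median(W[200:230,225:245,2]))
cm=f['img']
for name,(a,b,c0,d),(lo,hi) in [('rackboard',(138,236,138,216),(4,14)),('plate',(122,224,246,300),(5,17)),('trayrim',(150,246,320,394),(38,52)),('tubeL',(138,228,144,168),(56,75)),('tubeR',(150,220,176,204),(56,72))]:
    w=W[a:b,c0:d].reshape(-1,3); m=(w[:,2]>lo)&(w[:,2]<hi); w=w[m]
    rc=cv2.minAreaRect(w[:,:2].astype(np.float32)); print(name,len(w),rc,w.mean(0), np.percentile(w[:,2],[5,50,95]))
E
```

```text
bench -1.2080450376034833 -1.4566026672960106
rackboard 2717 ((542.413818359375, 304.9232177734375), (315.1426696777344, 255.5229034423828), 0.30203357338905334) [533.58967602 297.14703459   7.31502326] [ 4.40721944  7.08602506 11.07604427]
plate 1702 ((576.7215576171875, -16.91143798828125), (167.1024169921875, 307.1526184082031), 89.52667236328125) [571.4869872  -13.31405517   8.90811702] [ 5.64192798  8.76919114 12.7522843 ]
trayrim 710 ((490.05322265625, -280.52783203125), (171.1911163330078, 249.9573974609375), 81.0612564086914) [ 489.1958864  -282.96231003   43.23232883] [39.07291327 43.24512102 47.33646146]
tubeL 649 ((546.2962036132812, 359.2145080566406), (39.00144577026367, 259.70880126953125), 83.28181457519531) [545.00814983 358.42906289  63.22737209] [56.97704067 62.58856334 72.11770081]
tubeR 431 ((533.4535522460938, 253.20880126953125), (36.80729293823242, 180.2524871826172), 80.73456573486328) [531.08747598 250.88985184  62.88888093] [57.41260658 62.8144436  69.79192691]
```

View pics/crop1.png

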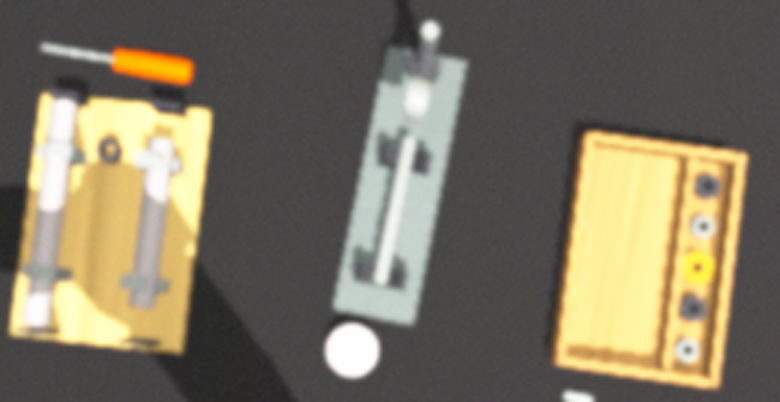

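The enlarged crop gives these corners:
- Rack board: (45,93), (212,108), (185,353), (10,335).
- Plate: (388,48), (467,60), (412,325), (332,310).
- Axle: from (408,138) to (382,283).
- Long tube: from (67,95) to (37,328).

```bash
python3 - <<'E'
from h import *
f=load('top'); W=np.load('W.npy')
def P(cx,cy,z): return px(f,140+(cx-1)/3,112+(cy-1)/3,z)[:2]
def show(n,pts,z):
    q=np.array([P(*p,z) for p in pts]); print(n,q.round(1).tolist(),'len',[round(np.linalg.norm(q[i]-q[(i+1)%len(q)]),1) for i in range(len(q))],'mean',q.mean(0).round(1),'yaw',[round(np.degrees(np.arctan2(*(q[i]-q[(i+1)%len(q)])[::-1])),1) for i in range(len(q))])
show('rack',[(45,93),(212,108),(185,353),(10,335)],8)
show('plate',[(388,48),(467,60),(412,325),(332,310)],10)
show('axle',[(408,138),(382,283)],47)
show('tube',[(67,95),(37,328)],60)
show('tubeR',[(161,138),(146,307)],60)
show('tray',[(582,128),(748,153),(718,388),(553,366)],45)
show('post',[(430,30)],180)
show('dial',[(417,98)],150)
# PCA line fits
def fit(n,box,lo,hi,Wd):
    a,b,c,d=box; w=W[a:b,c:d].reshape(-1,3); w=w[(w[:,2]>lo)&(w[:,2]<hi)]
    vx,vy,x0,y0=cv2.fitLine(w[:,:2].astype(np.float32),cv2.DIST_HUBER,0,.01,.01).ravel(); print(n,len(w),'yaw',np.degrees(np.arctan(vy/vx)),x0,y0)
fit('tubeL',(138,228,144,168),58,67,0)
fit('axle',(155,210,260,282),42,60,0)
# V-block tops
w=W[122:224,246:300].reshape(-1,3); m=(w[:,2]>40)&(w[:,2]<62); print(cv2.minAreaRect(w[m][:,:2].astype(np.float32)))
E
```

```text
rack [[685.9, 379.3], [666.3, 191.9], [395.0, 221.4], [416.6, 414.6]] len [np.float64(188.4), np.float64(273.0), np.float64(194.4), np.float64(271.7)] mean [541.  301.8] yaw [np.float64(84.0), np.float64(-6.2), np.float64(-96.4), np.float64(172.5)]
plate [[730.9, -5.0], [716.0, -92.7], [423.0, -27.5], [440.3, 59.8]] len [np.float64(88.9), np.float64(300.2), np.float64(88.9), np.float64(297.8)] mean [577.6 -16.3] yaw [np.float64(80.4), np.float64(-12.5), np.float64(-101.2), np.float64(167.4)]
axle [[623.2, -24.9], [467.9, 4.8]] len [np.float64(158.1), np.float64(158.1)] mean [545.6 -10. ] yaw [np.float64(-10.8), np.float64(169.2)]
tube [[672.5, 339.9], [424.0, 369.0]] len [np.float64(250.2), np.float64(250.2)] mean [548.2 354.5] yaw [np.float64(-6.7), np.float64(173.3)]
tubeR [[624.6, 238.7], [444.8, 253.8]] len [np.float64(180.4), np.float64(180.4)] mean [534.7 246.2] yaw [np.float64(-4.8), np.float64(175.2)]
tray [[631.9, -211.7], [602.5, -387.6], [353.9, -346.8], [378.5, -174.5]] len [np.float64(178.3), np.float64(252.0), np.float64(174.0), np.float64(256.1)] mean [ 491.7 -280.1] yaw [np.float64(80.5), np.float64(-9.3), np.float64(-98.1), np.float64(171.7)]
post [[705.8, -43.9]] len [np.float64(0.0)] mean [705.8 -43.9] yaw [np.float64(0.0)]
dial [[645.8, -31.5]] len [np.float64(0.0)] mean [645.8 -31.5] yaw [np.float64(0.0)]
tubeL 480 yaw -6.7222166 546.6962 358.8615
axle 337 yaw -10.976083 544.12494 -7.6359224
((584.2169189453125, -15.990234375), (55.34330368041992, 243.25120544433594), 77.65892791748047)
```

```bash
cat >> h.py <<'E'
from scipy.spatial.transform import Rotation as Rr
def go(x,y,z,yaw):
    """remaining shift (tool units after the turn) and turn units to a tool-down target"""
    s=r.get_state(); p=s['eef_pos']; w=np.degrees(s['ee_rot'][2])
    a=np.radians(yaw); d=np.array([x,y,z])-p
    t=np.array([np.cos(a)*d[0]+np.sin(a)*d[1], np.sin(a)*d[0]-np.cos(a)*d[1], -d[2]])/25
    print('t',round(s['time'],2),'pos',p.round(1),'rpy',np.degrees(s['ee_rot']).round(2),'shift units',t.round(2),'turn units',round(-(((yaw-w)+180)%360-180)/5,2),'F',np.round(s['force'],1),'gap',round(s['finger_gap'],1))
E
python3 -m pendant '[[-1,[0,0,0.5],-1],[-1,[0,0,0.5],-0.7]]'
python3 - <<'E'
from h import *
go(540,-9,170,168.3)
f=cams.grab_frame('wrist'); print(f['tool_from_camera'],f['K'])
E
```

```text
time: 0.27
eef_pos: [225.8, 609.9, 228.4]
ee_rot: [3.14, 0.0, 2.939]
force: [0.2, 0.8, -0.6]
finger_gap: 85.5
gripper_force: 0.0
t 0.27 pos [225.8 609.9 228.4] rpy [1.7994e+02 2.0000e-02 1.6841e+02] shift units [-17.33 -21.69   2.34] turn units 0.02 F [ 0.2  0.8 -0.6] gap 85.5
[[ 6.47311590e-05 -9.61868434e-01 -2.73512542e-01  6.99456791e+01]
 [ 9.99999137e-01  4.21211325e-04 -1.24461852e-03 -3.12164547e-01]
 [ 1.31236585e-03 -2.73512226e-01  9.61867631e-01 -1.21336128e+02]
 [ 0.00000000e+00  0.00000000e+00  0.00000000e+00  1.00000000e+00]] [[297.31863964   0.         255.65797706]
 [  0.         297.31863964 192.36101562]
 [  0.           0.           1.        ]]
```

```bash

python3 -m pendant '[[-1,[-0.78,-0.98,0],0],[-1,[-0.78,-0.98,0],0],[-1,[-0.78,-0.98,0],0],[-1,[-0.78,-0.98,0],0],[-1,[-0.78,-0.98,0],0],[-1,[-0.78,-0.98,0],0],[-1,[-0.78,-0.98,0],0],[-1,[-0.78,-0.98,0],0],[-1,[-0.78,-0.98,0],0],[-1,[-0.78,-0.98,0],0]]' | head -3
python3 -m pendant '[[-1,[-0.78,-0.98,0],0],[-1,[-0.78,-0.98,0],0],[-1,[-0.78,-0.98,0],0],[-1,[-0.78,-0.98,0],0],[-1,[-0.78,-0.98,0],0],[-1,[-0.78,-0.98,0],0],[-1,[-0.78,-0.98,0],0],[-1,[-0.78,-0.98,0],0],[-1,[-0.78,-0.98,0],0],[-1,[-0.78,-0.98,0],0]]' |head -3
python3 -m pendant '[[-1,[-0.8,-0.9,0],0],[-1,[-0.8,-0.9,0.3],0],[-1,[0,0,0],0],[-1,[0,0,0],0]]'
cat >> h.py <<'E'
def wgrab(fn=None):
    s=r.get_state(); f=cams.grab_frame('wrist'); M=np.eye(4); M[:3,:3]=Rr.from_euler('xyz',s['ee_rot']).as_matrix(); M[:3,3]=s['eef_pos']
    f['T']=M@f['tool_from_camera']; np.savez('wrist.npz',**{k:np.array(v) for k,v in f.items()})
    if fn: save(fn,f['img'],1.5)
    return f
def wpx(f,u,v,z):
    K=f['K'];T=f['T']; a=np.array([u-K[0,2],v-K[1,2]]); rr=np.hypot(*a); th=rr/K[0,0]
    d=T[:3,:3]@np.array([*(a/max(rr,1e-9)*np.sin(th)),np.cos(th)]); return T[:3,3]+d*(z-T[2,3])/d[2]
def wproj(f,p):
    K=f['K'];T=f['T']; c=T[:3,:3].T@(np.array(p)-T[:3,3]); rho=np.hypot(c[0],c[1]); th=np.arctan2(rho,c[2])
    return K[0,0]*th*c[0]/rho+K[0,2], K[0,0]*th*c[1]/rho+K[1,2]
E
python3 - <<'E'
from h import *
go(540,-9,170,168.3); f=wgrab('w1.png')
E
```

```text
time: 1.15
eef_pos: [366.7, 328.2, 228.4]
ee_rot: [-3.141, -0.0, 2.934]
time: 1.98
eef_pos: [507.4, 48.5, 228.5]
ee_rot: [3.141, -0.0, 2.934]
time: 2.32
eef_pos: [536.9, -4.4, 220.1]
ee_rot: [-3.141, -0.001, 2.93]
force: [0.7, 0.1, -0.6]
finger_gap: 85.3
gripper_force: 0.0
t 2.32 pos [536.9  -4.4 220.1] rpy [-1.7997e+02 -8.0000e-02  1.6786e+02] shift units [-0.16 -0.16  2.01] turn units -0.09 F [ 0.7  0.1 -0.6] gap 85.3
```

View pics/w1.png

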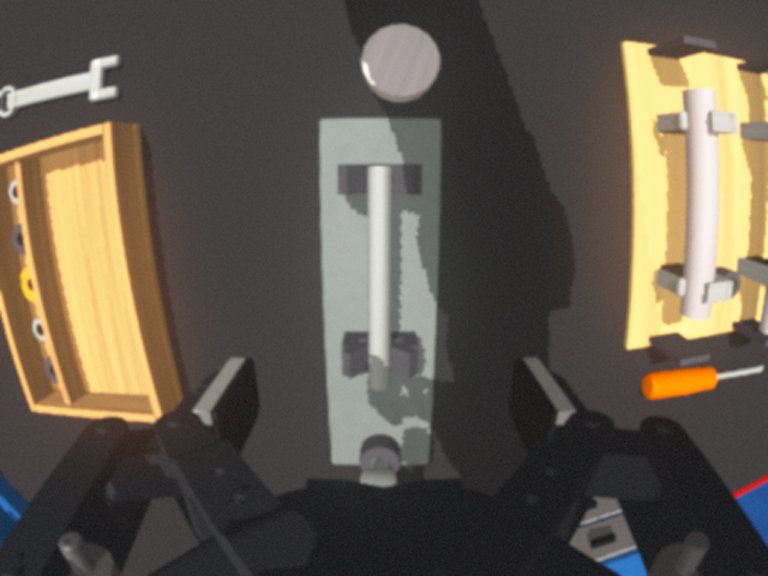

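Wrist view: the axle runs from (379,167) to (379,390). The plate's near corners are (320,118) and (441,118), and its far edge, (331,465)-(429,465), is where the gauge stands. The tray's wide compartment is on the left.

```bash
python3 - <<'E'
from h import *
f=load('wrist'); c=lambda u,v,z: wpx(f,(u-.5)/1.5,(v-.5)/1.5,z).round(1)[:2]
for n,u,v,z in [('axle near',379,167,45),('axle far',379,391,45),('pl n l',320,118,10),('pl n r',441,118,10),('pl f l',331,465,10),('pl f r',429,465,10),
 ('V n l',338,193,53),('V n r',421,193,53),('V f l',342,336,53),('V f r',418,336,53),('jar',400,62,30),
 ('tray near +y outer',138,122,45),('tray far +y inner',158,410,45),('tray near part',110,124,45)]: print(n,c(u,v,z))
E
```

```text
axle near [468.4   6.2]
axle far [627.8 -28.6]
pl n l [422.7 -28.8]
pl n r [441.6  58. ]
pl f l [716.1 -94.2]
pl f r [734.9  -5.1]
V n l [479.1 -23.1]
V n r [490.5  29.2]
V f l [575.5 -43.5]
V f r [586.6   8.4]
jar [398.4  35.8]
tray near +y outer [ 389.9 -156.2]
tray far +y inner [ 615.  -219.3]
tray near part [ 382.5 -181.2]
```

```bash
python3 - <<'E'
from h import *
go(547,-11,46,167.65)
E
```

```text
t 2.37 pos [536.6  -2.5 220.4] rpy [ 1.7999e+02 -8.0000e-02  1.6803e+02] shift units [-0.48 -0.24  6.97] turn units 0.08 F [0.3 0.5 0.7] gap 85.2
```

```bash
python3 -m pendant '[[-1,[-0.4,-0.25,0.6],0.08],[-1,[0,0,1],0],[-1,[0,0,1],0],[-1,[0,0,1],0],[-1,[0,0,1],0],[-1,[0,0,0.9],0],[-1,[0,0,0.6],0],[-1,[0,0,0],0]]' 40; python3 - <<'E'
from h import *
f=wgrab('w2.png');go(547,-11,46,167.65)
E
```

```text
time: 3.03
eef_pos: [542.4, -8.4, 65.3]
ee_rot: [-3.141, -0.007, 2.93]
force: [0.4, 0.2, -0.5]
finger_gap: 85.5
gripper_force: 0.0
t 3.08 pos [543.6  -8.6  67. ] rpy [180.    -0.24 167.88] shift units [-0.15 -0.06  0.84] turn units 0.05 F [-0.2 -0.  -0.2] gap 85.4
```

View pics/w2.png

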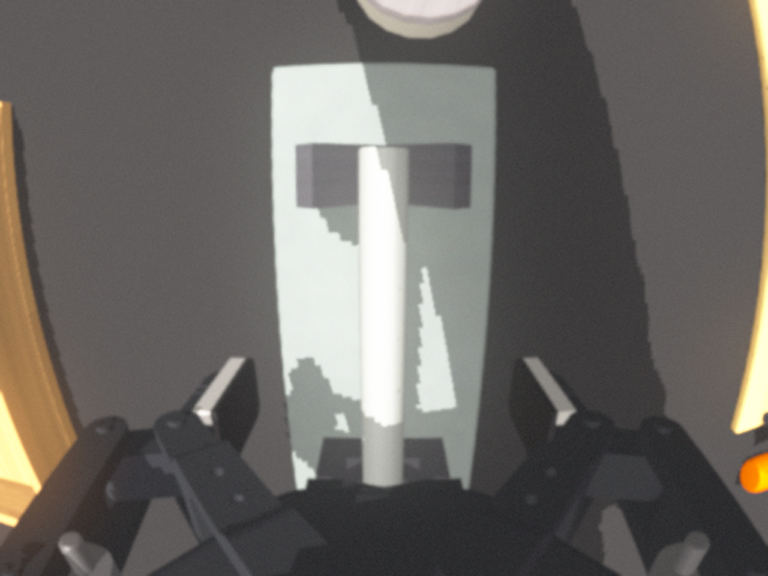

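The axle is centred between the fingers (column about 383). I'll lower the remaining 21 mm and close.

```bash
python3 -m pendant '[[-1,[-0.1,-0.04,0.5],0],[-0.2,[0,0,0.32],0],[0.3,[0,0,0],0],[1,[0,0,0],0],[1,[0,0,0],0],[1,[0,0,0],0],[1,[0,0,0],0],[1,[0,0,0],0]]' 40
```

```text
time: 3.75
eef_pos: [548.6, -10.3, 48.6]
ee_rot: [3.14, 0.002, 2.929]
force: [0.6, 4.5, 3.5]
finger_gap: 14.8
gripper_force: 39.4
```

```bash
python3 - <<'E'
from h import *
go(547,-11,46,167.65)
# tray geometry
c=np.array([491,-280.3]); a=np.radians(-8.9); print(c+35*0+np.array([-np.sin(a),np.cos(a)])*(85-8-52.5))
E
```

```text
t 3.75 pos [548.6 -10.3  48.6] rpy [1.7989e+02 9.0000e-02 1.6783e+02] shift units [ 0.06 -0.04  0.1 ] turn units 0.04 F [0.6 4.5 3.5] gap 14.8
[ 494.79040446 -256.09498329]
```

The grip is good, but at this height the tips would hit the tray floor before the axle did. I'll regrip with the axle nearer the fingertips.

```bash
python3 -m pendant '[[0.2,[0,0,0],0],[0.2,[0,0,-0.1],0],[0.2,[0,0,-0.36],0],[1,[0,0,0],0],[1,[0,0,0],0],[1,[0,0,0],0],[1,[0,0,0],0]]' 45
python3 -m pendant '[[1,[0,0,-0.3],0],[1,[0.1,0,-0.6],0],[1,[0.3,0,-1],0],[1,[0.4,0,-0.9],0]]'; python3 - <<'E'
from h import *
go(495,-256,110,171.1)
E
```

```text
time: 4.33
eef_pos: [549.1, -10.4, 60.7]
ee_rot: [3.14, 0.003, 2.929]
force: [-1.6, 4.0, 7.7]
finger_gap: 14.1
gripper_force: 43.9
time: 4.67
eef_pos: [527.6, -8.4, 129.8]
ee_rot: [-3.141, -0.001, 2.927]
force: [0.7, 0.2, -1.3]
finger_gap: 13.9
gripper_force: 44.0
t 4.67 pos [527.6  -8.4 129.8] rpy [-1.7995e+02 -8.0000e-02  1.6772e+02] shift units [-0.24 -9.99  0.79] turn units -0.68 F [ 0.7  0.2 -1.3] gap 13.9
```

```bash
python3 -m pendant '[[1,[0,-0.6,0],-0.34],[1,[0,-1,0],-0.34],[1,[-0.05,-1,0],0],[1,[-0.05,-1,0],0],[1,[-0.05,-1,0],0],[1,[-0.05,-1,0.3],0],[1,[0,-1,0.3],0],[1,[0,-1,0.2],0],[1,[0,-1,0],0],[1,[0,-1,0],0]]'|head -2;  python3 -m pendant '[[1,[0,-0.4,0],0],[1,[0,0,0],0],[1,[0,0,0],0]]'; python3 - <<'E'
from h import *
go(495,-256,33,171.1); wgrab('w3.png')
E
```

```text
time: 5.5
eef_pos: [493.2, -246.8, 108.8]
time: 5.75
eef_pos: [492.7, -255.1, 109.2]
ee_rot: [3.141, -0.001, 2.986]
force: [-0.1, 1.0, -1.8]
finger_gap: 13.8
gripper_force: 44.1
t 5.75 pos [ 492.7 -255.1  109.2] rpy [ 1.7997e+02 -4.0000e-02  1.7109e+02] shift units [-0.1  -0.02  3.05] turn units -0.0 F [-0.1  1.  -1.8] gap 13.8
```

View pics/w3.png

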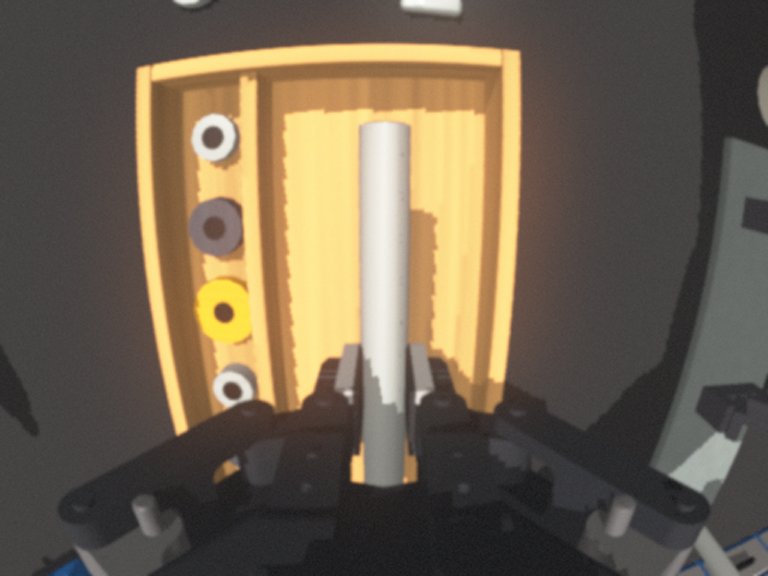

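The axle hangs centred over the wide compartment and parallel to it, clear of all four walls. Lowering now.

```bash
python3 -m pendant '[[1,[0,0,0.8],0],[1,[0,0,0.9],0],[1,[0,0,0.7],0],[1,[0,0,0.3],0],[1,[0,0,0.12],0],[1,[0,0,0],0]]';python3 -m pendant '[[1,[0,0,0.08],0],[1,[0,0,0.04],0],[1,[0,0,0],0]]'|sed -n '2p;4p'; python3 -m pendant '[[1,[0,0,0.05],0],[1,[0,0,0.0],0]]'|sed -n '2p;4p'
```

```text
time: 6.3
eef_pos: [493.3, -253.7, 38.4]
ee_rot: [3.141, -0.001, 2.989]
force: [0.6, -0.4, -1.4]
finger_gap: 14.1
gripper_force: 44.1
eef_pos: [493.8, -255.4, 36.5]
force: [0.5, 0.3, -2.4]
eef_pos: [493.3, -255.4, 34.9]
force: [0.3, 1.0, -1.5]
```

```bash
for i in 1 2 3; do python3 -m pendant '[[1,[0,0,0.05],0],[1,[0,0,0.0],0]]'|sed -n '2p;4p'; done
```

```text
eef_pos: [493.4, -255.4, 33.6]
force: [0.2, -0.0, 1.0]
eef_pos: [493.4, -255.4, 33.5]
force: [-3.8, 1.7, 13.3]
eef_pos: [493.5, -255.5, 33.4]
force: [-6.8, 3.0, 23.7]
```

```bash
python3 -m pendant '[[1,[0,0,-0.07],0],[0.7,[0,0,0],0],[0.4,[0,0,0],0],[0.25,[0,0,0],0],[0.25,[0,0,-0.3],0],[0.25,[0,0,-0.8],0],[0.2,[0,0,-1],0],[0,[0,0,-1],0],[-1,[0,0,-1],0],[-1,[0,0,-0.7],0]]'; python3 - <<'E'
from h import *
go(548,355,160,173.4); f=wgrab('w4.png')
E
```

```text
time: 8.05
eef_pos: [493.9, -255.6, 155.0]
ee_rot: [-3.141, 0.002, 2.988]
force: [-0.7, -0.0, -0.8]
finger_gap: 65.4
gripper_force: 0.0
t 8.05 pos [ 493.9 -255.6  155. ] rpy [-1.7997e+02  1.2000e-01  1.7117e+02] shift units [ 0.66 24.51 -0.2 ] turn units -0.45 F [-0.7 -0.  -0.8] gap 65.4
```

View pics/w4.png

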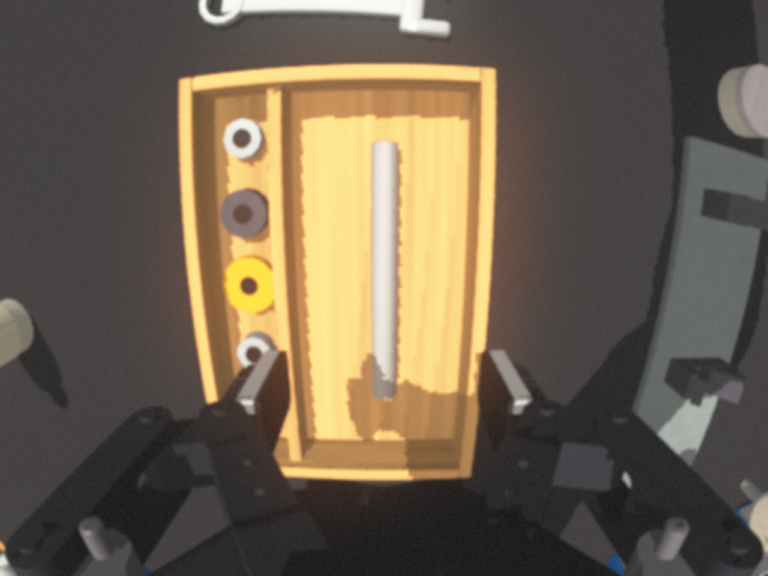

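The axle lies flat in the wide compartment, from (384,145) to (384,395). Next, over to the rack.

```bash
python3 -m pendant '[[-1,[0,0.4,-0.6],-0.2],[-1,[0,0.8,-0.8],-0.25],[-1,[0,1,-0.6],0],[-1,[0,1,0],0],[-1,[0,1,0],0],[-1,[0,1,0],0],[-1,[0,1,0],0],[-1,[0,1,0],0],[-1,[0,1,0],0],[-1,[0,1,0],0]]'|head -2
python3 -m pendant '[[-1,[0,1,0],0],[-1,[0,1,0],0],[-1,[0,1,0],0],[-1,[0,1,0],0],[-1,[0,1,0],0],[-1,[0,1,0],0],[-1,[0.1,1,0],0],[-1,[0.1,1,0],0],[-1,[0.1,1,0],0],[-1,[0.1,1,0],0]]'|head -2
python3 -m pendant '[[-1,[0.1,1,0],0],[-1,[0.1,1,0],0],[-1,[0.1,1,0],0],[-1,[0,1,0],0],[-1,[0,1,0],0],[-1,[0,0.3,0],0],[-1,[0,0,0],0],[-1,[0,0,0],0]]'
python3 - <<'E'
from h import *
go(548,355,160,173.4); f=wgrab('w5.png')
E
```

```text
time: 8.93
eef_pos: [520.2, -25.6, 202.6]
time: 9.77
eef_pos: [538.8, 223.8, 202.4]
time: 10.43
eef_pos: [546.5, 354.4, 202.0]
ee_rot: [-3.14, -0.001, 3.027]
force: [-0.0, -0.8, -0.4]
finger_gap: 85.2
gripper_force: 0.0
t 10.43 pos [546.5 354.4 202. ] rpy [-1.7992e+02 -4.0000e-02  1.7345e+02] shift units [-0.06  0.03  1.68] turn units 0.01 F [-0.  -0.8 -0.4] gap 85.2
```

View pics/w5.png

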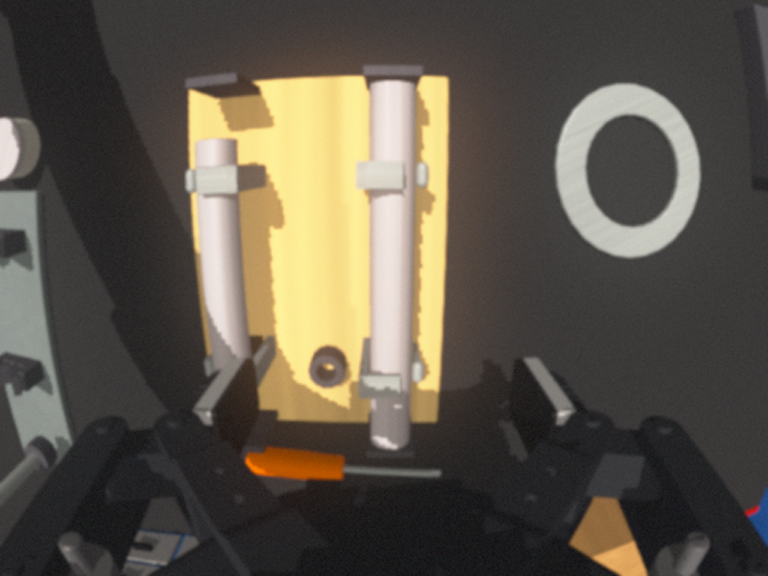

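The long tube runs from (393,80) to (389,447). Its roof jaws are on the left at (380,175) and (380,382), and the springy lips on the right at (423,175) and (418,372). The spacer is at (328,367).

```bash
python3 - <<'E'
from h import *
f=load('wrist'); c=lambda u,v,z: wpx(f,(u-.5)/1.5,(v-.5)/1.5,z).round(1)[:2]
a=c(393,79,62);b=c(389,447,58);print(a,b,np.linalg.norm(a-b),(a+b)/2,np.degrees(np.arctan2(*(b-a)[::-1])))
m=c(391.5,260,52); l=c(371,260,55); r_=c(413,260,55);print('mid',m,l,r_, 'spacer',c(328,367,22))
for n,u,v,z in [('board n l',188,91,8),('board n r',448,77,8),('f r',437,422,8),('roof n l',357,161,74),('roof f l',361,375,74),('lip n',428,175,55),('lip f',423,372,55),('short',217,141,60),('tab n',365,80,62),('tab nr',423,72,62)]: print(n,c(u,v,z))
E
```

```text
[426.4 372.6] [669.8 343.1] 245.18117790727734 [548.1  357.85] -6.910524120576666
mid [535.3 359.6] [533.2 347.1] [536.1 372.8] spacer [617.6 303. ]
board n l [397.7 224.2]
board n r [417.8 413.3]
f r [685.3 382. ]
roof n l [472.5 347.1]
roof f l [601. 333.]
lip n [485.2 387.1]
lip f [613.  372.3]
short [446.6 262.7]
tab n [425.1 356.5]
tab nr [423.8 390.4]
```

```bash
python3 -m pendant '[[-1,[0,0.13,0.6],0.02],[-1,[0,0,1],0],[-1,[0,0,1],0],[-1,[0,0,1],0],[-1,[0,0,0.8],0],[-1,[0,0,0],0],[-1,[0,0,0],0]]' 60; python3 - <<'E'
from h import *
go(547,358,55,173.35); f=wgrab('w6.png')
E
```

```text
time: 11.07
eef_pos: [546.4, 356.3, 90.7]
ee_rot: [-3.139, -0.003, 3.024]
force: [0.1, 0.0, 0.6]
finger_gap: 85.3
gripper_force: 0.0
t 11.07 pos [546.4 356.3  90.7] rpy [-1.7983e+02 -1.5000e-01  1.7324e+02] shift units [-0.02  0.07  1.43] turn units -0.02 F [0.1 0.  0.6] gap 85.3
```

View pics/w6.png

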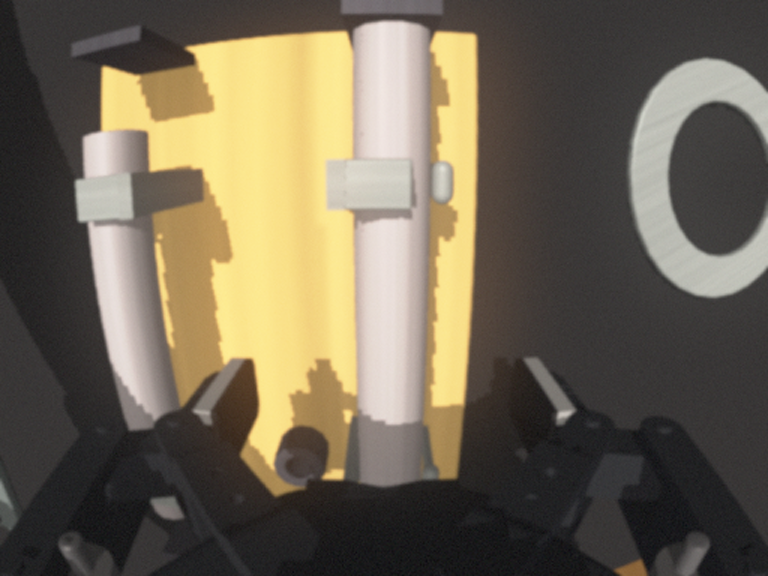

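The tube is centred between the fingers (column about 391 against 388), and the fingers are clear of the clips and the spacer. I'll descend and grip.

```bash
python3 -m pendant '[[-1,[0,0.07,0.7],0],[-1,[0,0,0.5],0],[-0.3,[0,0,0.23],0],[0,[0,0,0],0],[0.3,[0,0,0],0],[0.4,[0,0,0],0],[1,[0,0,0],0],[1,[0,0,0],0],[1,[0,0,0],0],[1,[0,0,0],0]]' 70
python3 - <<'E'
from h import *
go(547,358,55,173.35)
E
```

```text
time: 11.95
eef_pos: [548.0, 360.0, 58.1]
ee_rot: [3.141, 0.001, 3.025]
force: [-1.7, -1.9, 6.9]
finger_gap: 25.8
gripper_force: 68.7
t 11.95 pos [548.  360.   58.1] rpy [1.7999e+02 7.0000e-02 1.7331e+02] shift units [ 0.03 -0.08  0.12] turn units -0.01 F [-1.7 -1.9  6.9] gap 25.8
```

```bash
python3 -m pendant '[[1,[0,0.2,0],0],[1,[0,0.2,0],0],[1,[0,0,0],0]]'; python3 -m pendant '[[1,[0,0.2,0],0],[1,[0,0.2,0],0],[1,[0,0,0],0]]';
```

```text
time: 12.2
eef_pos: [548.9, 364.1, 58.0]
ee_rot: [-3.132, -0.001, 3.022]
force: [-6.3, -14.8, 17.1]
finger_gap: 25.7
gripper_force: 70.0
time: 12.45
eef_pos: [549.9, 369.4, 57.8]
ee_rot: [-3.124, -0.002, 3.02]
force: [-8.2, -23.3, 22.9]
finger_gap: 25.9
gripper_force: 71.0
```

The tube is being pressed onto its seat (Fz 23 N). I'll relieve it with a slight rise before going on.

```bash
python3 -m pendant '[[1,[0,0,-0.05],0],[1,[0,0,-0.03],0],[1,[0,0,0],0]]'; python3 -m pendant '[[1,[0,0.15,0],0],[1,[0,0,0],0]]';
```

```text
time: 12.7
eef_pos: [550.2, 371.7, 57.8]
ee_rot: [-3.13, -0.001, 3.021]
force: [-2.4, -13.9, 4.9]
finger_gap: 25.7
gripper_force: 69.2
time: 12.87
eef_pos: [550.5, 376.3, 56.8]
ee_rot: [-3.131, -0.002, 3.021]
force: [1.2, -10.5, -3.4]
finger_gap: 26.2
gripper_force: 69.6
```

```bash
python3 -m pendant '[[1,[0,0.15,0],0],[1,[0,0.15,0],0],[1,[0,0,0],0]]'; python3 -m pendant '[[1,[0,0.15,0],0],[1,[0,0.1,0],0],[1,[0,0,0],0]]';
```

```text
time: 13.12
eef_pos: [550.9, 381.2, 55.1]
ee_rot: [-3.126, -0.003, 3.021]
force: [0.9, -13.7, -3.8]
finger_gap: 25.7
gripper_force: 69.6
time: 13.37
eef_pos: [551.1, 384.8, 54.1]
ee_rot: [-3.122, -0.005, 3.019]
force: [-0.4, -18.7, -5.9]
finger_gap: 25.8
gripper_force: 69.4
```

```bash
python3 -m pendant '[[1,[0,0.1,-0.05],0],[1,[0,0.1,-0.05],0],[1,[0,0,0],0]]'; python3 -m pendant '[[1,[0,0.06,-0.06],0],[1,[0,0,-0.06],0],[1,[0,0,0],0]]';
```

```text
time: 13.62
eef_pos: [551.7, 391.2, 57.6]
ee_rot: [-3.124, -0.005, 3.02]
force: [-1.5, -16.9, 0.9]
finger_gap: 25.7
gripper_force: 70.2
time: 13.87
eef_pos: [553.1, 397.9, 63.6]
ee_rot: [-3.133, -0.001, 3.022]
force: [-1.4, -9.3, 5.8]
finger_gap: 25.9
gripper_force: 70.7
```

```bash
python3 -m pendant '[[1,[0,0,-0.2],0],[1,[0,0,-0.3],0],[1,[0,0,-0.6],0],[1,[0,0,-0.9],0],[1,[0,0,-0.9],0],[1,[0,0,-0.9],0],[1,[0,0,0],0],[1,[0,0,0],0]]'; 
python3 - <<'E'
from h import *
f=wgrab(); go(539.7-60*.977,-8.9+60*.214,125,167.65)
# tube outline in camera: distance from tool at pixel rows
cv2.imwrite('pics/_w7.png',f['img'][...,::-1])
K=f['K']; z=f['range_z']; 
g=f['img'].astype(int); 
for v in range(10,240,12):
    row=z[v,200:320]; m=np.where((row>0)&(row<np.nanmin(row[row>0])+14))[0]+200; print(v,m.min(),m.max(),row[m.min()-200],row[(m.min()+m.max())//2-200],g[v,(m.min()+m.max())//2])
E
```

```text
time: 14.53
eef_pos: [553.2, 405.5, 161.9]
ee_rot: [3.138, 0.003, 3.026]
force: [0.2, -0.2, -2.1]
finger_gap: 25.8
gripper_force: 70.2
t 14.58 pos [552.2 404.4 159.9] rpy [1.7994e+02 3.0000e-02 1.7336e+02] shift units [ -0.65 -16.26   1.4 ] turn units 1.14 F [ 0.2 -0.4 -1.9] gap 25.8
10 224 287 105.08198 96.78077 [239 229 227]
22 223 288 106.44681 99.778046 [237 229 225]
34 224 288 108.550865 99.87248 [239 230 228]
46 223 288 110.06816 102.88314 [238 230 227]
58 224 288 111.170265 102.945114 [240 230 227]
70 223 288 111.84501 104.468445 [240 231 227]
82 224 287 112.67646 105.21812 [240 230 227]
94 224 288 114.034355 107.22997 [240 231 228]
106 223 287 116.71833 108.13825 [240 230 228]
118 224 287 116.35481 109.64187 [240 231 228]
130 224 288 119.1427 111.22823 [240 230 226]
142 224 287 123.27885 112.497505 [240 232 227]
154 224 287 121.00237 113.25159 [241 231 227]
166 224 287 123.75556 0.0 [240 231 226]
178 225 286 124.611336 116.64341 [240 231 226]
190 225 286 126.57051 117.21551 [240 231 227]
202 225 285 128.67865 119.75605 [239 229 225]
214 226 285 128.55722 118.90536 [241 231 226]
226 226 285 131.70152 121.37165 [239 230 227]
238 226 284 132.97768 124.71524 [239 229 225]
```

```bash
cat >> h.py <<'E'
def tube_in_tool(f):
    z=f['range_z'];K=f['K'];M=f['tool_from_camera'];v,u=np.mgrid[0:384,0:512]
    a=np.stack([u-K[0,2],v-K[1,2]],-1);rr=np.hypot(a[...,0],a[...,1])+1e-9;th=rr/K[0,0]
    c=np.stack([a[...,0]/rr*np.tan(th)*z,a[...,1]/rr*np.tan(th)*z,z],-1)
    return c@M[:3,:3].T+M[:3,3]
E
python3 - <<'E'
from h import *
f=load('wrist'); t=tube_in_tool(f); m=(f['range_z']>0)&(abs(t[...,1])<16)&(t[...,2]<25)&(t[...,2]>-25)&(t[...,0]>28)
q=t[m]; print(len(q),'max x',np.percentile(q[:,0],[99,99.9,100]))
for lo in range(30,125,10):
    s=q[(q[:,0]>=lo)&(q[:,0]<lo+10)]
    if len(s)>20: e=np.percentile(s[:,1],[1,99]); print(lo+5,len(s),'y edges',e.round(1),'mid',e.mean().round(2),'top z',np.percentile(s[:,2],10).round(2))
E
```

```text
13687 max x [114.12960684 116.28998275 117.69925079]
35 1447 y edges [-13.5  12.4] mid -0.54 top z -8.41
45 1544 y edges [-13.6  12.3] mid -0.63 top z -8.46
55 1602 y edges [-13.4  12.5] mid -0.47 top z -8.46
65 1648 y edges [-13.3  12.3] mid -0.48 top z -8.52
75 1681 y edges [-13.3  12.5] mid -0.36 top z -8.53
85 1655 y edges [-13.4  12.5] mid -0.45 top z -8.58
95 1590 y edges [-13.2  12.3] mid -0.44 top z -8.64
105 1528 y edges [-13.3  12.3] mid -0.48 top z -8.65
115 722 y edges [-13.3  12.4] mid -0.49 top z -8.51
```

```bash
python3 - <<'E'
from h import *
f=load('wrist')
go(539.6-75*.977,-8.9+75*.214,150,167.65)
d=np.load('wrist.npz')
E
python3 -m pendant '[[1,[0,-0.4,0],0.14],[1,[0,-0.8,0],0.5],[1,[0,-1,0],0.5],[1,[0,-1,0],0],[1,[0,-1,0],0],[1,[0,-1,0],0],[1,[0,-1,0],0],[1,[0,-1,0],0],[1,[0,-1,0],0],[1,[0,-1,0],0]]'|sed -n '2p;4p'
python3 - <<'E'
from h import *
go(539.6-75*.977,-8.9+75*.214,150,167.65)
E
```

```text
t 14.58 pos [552.2 404.4 159.9] rpy [1.7994e+02 3.0000e-02 1.7336e+02] shift units [ -0.04 -16.26   0.4 ] turn units 1.14 F [ 0.2 -0.4 -1.9] gap 25.8
eef_pos: [505.1, 176.1, 157.8]
force: [0.0, -1.2, -2.7]
t 15.42 pos [505.1 176.1 157.8] rpy [-1.7990e+02 -1.5000e-01  1.6757e+02] shift units [ 0.07 -6.93  0.31] turn units -0.02 F [ 0.  -1.2 -2.7] gap 26.0
```

```bash
python3 -m pendant '[[1,[0,-1,0],0],[1,[0,-1,0],0],[1,[0,-1,0],0],[1,[0.1,-1,0],0],[1,[0,-1,0],0],[1,[0,-1,0.2],0],[1,[0,-0.6,0.2],0],[1,[0,-0.3,0],0],[1,[0,0,0],0],[1,[0,0,0],0]]'|sed -n '2p;4p'
python3 - <<'E'
from h import *
go(539.6-75*.977,-8.9+75*.214,86,167.65)
f=grab('top'); save('top2.png',f['img'][100:240,210:320],5)
w=wgrab()
E
```

```text
eef_pos: [467.1, 10.9, 149.0]
force: [0.9, -0.0, -1.9]
t 16.25 pos [467.1  10.9 149. ] rpy [ 1.7998e+02 -5.0000e-02  1.6758e+02] shift units [ 0.   -0.15  2.52] turn units -0.01 F [ 0.9 -0.  -1.9] gap 25.8
```

View pics/top2.png

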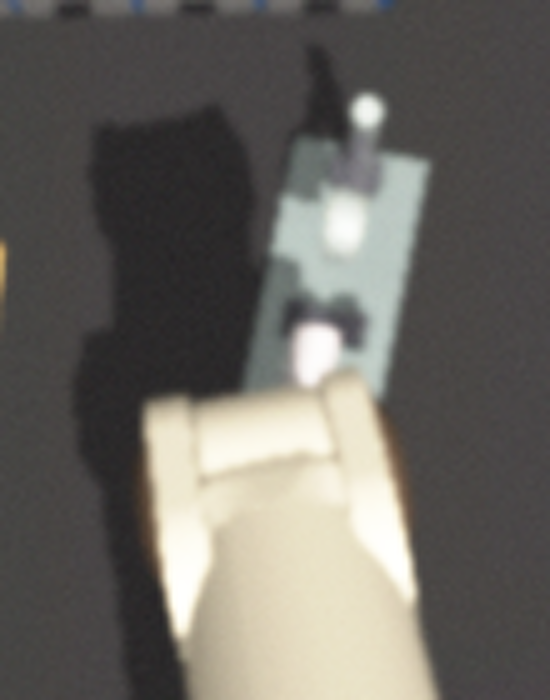

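The last picture shows the tube's far end at (318,322), in line with the groove and just short of the far V-block at (325,310). The dial is ahead at (345,220).

```bash
python3 - <<'E'
from h import *
f=load('top'); e=px(f,210+(318-2)/5,100+(322-2)/5,150)
s=r.get_state(); p=s['eef_pos']; a=np.radians(-12.35); d=(e-p)[:2]
print('far end',e,'along',d@[np.cos(a),np.sin(a)],'across',d@[-np.sin(a),np.cos(a)])
d=px(f,210+(345-2)/5,100+(225-2)/5,150); print('dial',d)
w=load('wrist'); t=tube_in_tool(w); m=(w['range_z']>0)&(abs(t[...,1])<16)&(abs(t[...,2])<25)&(t[...,0]>28)
print('in tool top rows',np.percentile(t[m][:,0],99.9), 'row0 colour',w['img'][0,250],w['img'][5,250])
# V-block tops in world via wrist depth
M=np.eye(4);M=w['T']@np.linalg.inv(w['tool_from_camera']); W=t@M[:3,:3].T+M[:3,3]
m=(w['range_z']>0)&(W[...,2]>45)&(W[...,2]<60); q=W[m]; q=q[np.hypot(q[:,0]-539,q[:,1]+9)<110]
a=np.radians(-12.35); L=(q[:,:2]-[539.6,-8.9])@np.array([[np.cos(a),-np.sin(a)],[np.sin(a),np.cos(a)]])
print(len(q)); 
for lo in(-90,30):
  k=L[(L[:,0]>lo)&(L[:,0]<lo+60)]
  if len(k)>10: print(np.percentile(k,[1,50,99],axis=0).round(1).tolist())
E
```

```text
far end [587.44695117 -14.61209755 150.        ] along 122.55690285767051 across -0.4118436811770017
dial [645.00978537 -31.30710399 150.        ]
in tool top rows 116.48849591774581 row0 colour [171 162 158] [173 163 160]
246
[[-74.6, -27.8], [-65.8, -23.3], [-54.8, -19.8]]
```

The tube offset and fixture pose agree with each other: the near V-block is at -65 along the groove and its edge at -28 across. Lowering to the slide-in height.

```bash
python3 -m pendant '[[1,[0,-0.12,0.5],0],[1,[0,0,0.8],0],[1,[0,0,0.8],0],[1,[0,0,0.42],0],[1,[0,0,0],0],[1,[0,0,0],0]]'
python3 - <<'E'
from h import *
go(538.7,-8.3,85.5,167.65)
E
```

```text
time: 16.85
eef_pos: [466.7, 8.6, 86.1]
ee_rot: [3.141, -0.001, 2.927]
force: [1.1, -0.7, -2.3]
finger_gap: 26.2
gripper_force: 70.2
t 16.85 pos [466.7   8.6  86.1] rpy [ 1.7999e+02 -7.0000e-02  1.6771e+02] shift units [-2.96 -0.04  0.02] turn units 0.01 F [ 1.1 -0.7 -2.3] gap 26.2
```

```bash
python3 -m pendant '[[1,[-0.4,-0.03,0],0],[1,[-0.6,0,0],0],[1,[-0.7,0,0],0],[1,[-0.7,0,0],0],[1,[-0.4,0,0],0],[1,[-0.16,0,0],0],[1,[0,0,0],0],[1,[0,0,0],0]]'
python3 - <<'E'
from h import *
go(538.7,-8.3,57.3,167.65)
w=wgrab(); t=tube_in_tool(w); M=w['T']@np.linalg.inv(w['tool_from_camera']); W=t@M[:3,:3].T+M[:3,3]
m=(w['range_z']>0)&(W[...,2]>45)&(W[...,2]<60); q=W[m]; q=q[np.hypot(q[:,0]-539,q[:,1]+9)<110]
a=np.radians(-12.35); L=(q[:,:2]-[539.6,-8.9])@np.array([[np.cos(a),-np.sin(a)],[np.sin(a),np.cos(a)]])
for s in (-1,1):
  k=L[(L[:,0]<-30)&(L[:,1]*s>5)]
  if len(k)>10: print(len(k),np.percentile(k,[1,50,99],axis=0).round(1).tolist())
E
```

```text
time: 17.52
eef_pos: [538.4, -8.8, 86.4]
ee_rot: [-3.142, -0.001, 2.926]
force: [-0.1, -0.4, -1.6]
finger_gap: 26.1
gripper_force: 70.2
t 17.52 pos [538.4  -8.8  86.4] rpy [-1.8000e+02 -4.0000e-02  1.6763e+02] shift units [-0.01  0.02  1.16] turn units -0.0 F [-0.1 -0.4 -1.6] gap 26.1
677 [[-74.6, -27.5], [-64.6, -21.9], [-54.7, -17.8]]
760 [[-74.5, 16.4], [-64.6, 21.3], [-54.7, 27.5]]
```

```bash
python3 -m pendant '[[1,[0,0,0.4],0],[1,[0,0,0.4],0],[1,[0,0,0.2],0],[1,[0,0,0],0]]'|sed -n '2p;4p'; for i in 1 2 3; do python3 -m pendant '[[1,[0,0,0.06],0],[1,[0,0,0.0],0]]'|sed -n '2p;4p'; done
```

```text
eef_pos: [537.5, -8.7, 59.5]
force: [0.2, 0.6, -1.8]
eef_pos: [538.6, -8.9, 59.3]
force: [0.2, 1.0, -1.5]
eef_pos: [539.3, -8.7, 58.5]
force: [1.0, 0.0, -2.3]
eef_pos: [539.6, -8.3, 57.8]
force: [-1.4, 0.1, 4.6]
```

Contact: Fz has turned positive. Before letting go I'll check that the tube is level and seated, then open.

```bash
python3 -m pendant '[[0.3,[0,0,0],0],[0.2,[0,0,0],0],[0,[0,0,0],0],[-0.3,[0,0,0],0],[-0.5,[0,0,0],0],[-0.5,[0,0,0],0],[-0.5,[0,0,0],0]]'
python3 - <<'E'
from h import *
w=wgrab(); t=tube_in_tool(w); M=w['T']@np.linalg.inv(w['tool_from_camera']); W=t@M[:3,:3].T+M[:3,3]
a=np.radians(-12.35); L=(W[...,:2]-[539.6,-8.9])@np.array([[np.cos(a),-np.sin(a)],[np.sin(a),np.cos(a)]])
m=(w['range_z']>0)&(abs(L[...,1])<18)&(W[...,2]>50)&(W[...,2]<75)
for lo in range(-120,-20,15):
    k=m&(L[...,0]>lo)&(L[...,0]<lo+15)
    if k.sum()>20: e=np.percentile(L[k][:,1],[1,99]); print(lo,k.sum(),e.round(1),e.mean().round(2),'top',np.percentile(W[k][:,2],90).round(2))
E
```

```text
time: 18.98
eef_pos: [539.0, -9.0, 56.7]
ee_rot: [-3.142, -0.0, 2.925]
force: [-0.4, 0.6, -0.2]
finger_gap: 64.0
gripper_force: 0.0
-120 1525 [-13.   12.9] -0.06 top 66.49
-105 2412 [-12.9  12.9] 0.02 top 66.53
-90 2547 [-12.9  13. ] 0.04 top 66.49
-75 2653 [-17.7  17.4] -0.1 top 66.42
-60 2494 [-17.   16.7] -0.14 top 66.44
-45 2243 [-12.9  12.9] 0.01 top 66.42
-30 1977 [-12.9  13. ] 0.05 top 66.31
```

Seated, level and aligned. Retreating upward and checking that the tube is centred.

```bash
python3 -m pendant '[[-1,[0,0,-0.3],0],[-1,[0.1,0,-0.6],0],[-1,[0.4,0,-0.9],0],[-1,[0.6,0,-0.9],0],[-1,[0.8,0,-0.9],0],[-1,[0.6,0,-0.9],0],[-1,[0,0,0],0],[-1,[0,0,0],0]]'
python3 - <<'E'
from h import *
w=wgrab(); t=tube_in_tool(w); M=w['T']@np.linalg.inv(w['tool_from_camera']); W=t@M[:3,:3].T+M[:3,3]
a=np.radians(-12.35); L=(W[...,:2]-[539.6,-8.9])@np.array([[np.cos(a),-np.sin(a)],[np.sin(a),np.cos(a)]])
m=(w['range_z']>0)&(abs(L[...,1])<10)&(W[...,2]>55)&(W[...,2]<75)
q=L[m]; z=W[...,2][m]; print(len(q),'x range',np.percentile(q[:,0],[0,.5,99.5,100]).round(1),'top',np.percentile(z,[10,50,90]))
k=(abs(q[:,1])<3); print('x extent near crest',q[k][:,0].min(),q[k][:,0].max())
p=(w['range_z']>0)&(abs(L[...,1])<45)&(abs(L[...,1])>20)&(W[...,2]>4)&(W[...,2]<16); print('plate near edge',np.percentile(L[p][:,0],[.5,99.5]))
v=(w['range_z']>0)&(abs(L[...,1])<27)&(abs(L[...,1])>18)&(W[...,2]>48)&(W[...,2]<58); print('V',np.histogram(L[v][:,0],bins=np.arange(-80,90,5)))
s=(w['range_z']>0)&(W[...,2]>100)&(W[...,2]<200)&(abs(L[...,0]-108)<60); print('gauge',s.sum(), np.median(L[s],axis=0) if s.any() else '')
E
```

```text
time: 19.7
eef_pos: [478.7, 4.5, 171.1]
ee_rot: [3.141, 0.004, 2.926]
force: [-0.0, -0.9, -0.4]
finger_gap: 85.5
gripper_force: 0.0
4720 x range [-120.9 -120.7   65.9   68.7] top [62.92495775 65.1209352  66.45065677]
x extent near crest -120.8428256524737 67.42776740340989
plate near edge [-109.6272922   107.20650771]
V (array([  0, 128, 110, 120, 114,   8,   0,   0,   0,   0,   0,   0,   0,
         0,   0,   0,   0,   0,   0,   0,   0,   0,   0,   0,   0,   0,
        13,  86,  62,  59,  46,   2,   0]), array([-80, -75, -70, -65, -60, -55, -50, -45, -40, -35, -30, -25, -20,
       -15, -10,  -5,   0,   5,  10,  15,  20,  25,  30,  35,  40,  45,
        50,  55,  60,  65,  70,  75,  80,  85]))
gauge 0
```

The near end reads -120.8 mm against an ideal -120, so the tube is centred to within about 1 mm.

```bash
python3 -c "
from station import r; print(r.job_done())"
```

```text
the job is handed in; nothing more can be done
None
```

The job is handed in at about 20 s of the 64 s: the axle lies in the tray's wide compartment, and the long tube came out of its clips sideways (about 33 N peak at the wrist, above the 10–15 N expected, because it briefly pressed on its seat) and is seated in both V-blocks, centred within about 1 mm, so its far end should be under the stylus; I did not re-image the gauge, the rack or the other items afterwards, and one picture I viewed was 550 x 700, over the size limit.

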